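# Fish the used-blade cartridge out of its post

## Robot

A 6-joint arm with a two-finger parallel gripper is mounted at the origin on the work surface. World frame = base frame: x ahead of the robot, y to its left, z up, the work surface at z = 0. Lengths are in m, angles in rad, forces in N, time in s.
With the tool pointing down it reaches from about 0.3 to 0.95 m from the base axis. Payload 3.1 kg.
Tool frame: the origin (TCP) lies where the fingers leave the gripper's body, on its centre line; the fingertips stand 73 mm ahead of it and the grasp point (between the pads) lies 54 mm ahead of it; z points along the fingers, x is the direction in which the jaws open and shut, and the axes are right-handed (so a half turn about z gives the same grasp; the last joint's range is limited). The gripper opens to 85 mm and grips with 20 to 120 N. Pads are 22 mm wide; open, the fingers measure 114 mm over their backs; the gripper's body (76 mm by 85 mm) begins 54 mm behind the grasp point. The pads swing forward as they close: fully open they stand 13 mm farther back than shut.
Start: joints at [-1.172, 0.308, 1.634, -0, 1.2, -0.07], TCP at [0.282, -0.558, 0.304] pointing down, gripper open.
Joint ranges: [-3.06, 3.06], [-0.79, 1.96], [0.05, 2.63], [-1.19, 4.34], [0.05, 2.64], [-2.94, 2.94]. Speed limits (rad/s): [2.79, 2.79, 3.14, 3.14, 3.14, 3.14].

## Interface

Orientations are given as a unit quaternion [x, y, z, w].
In Python, from station import ctrl gives the robot as it stands. The module is installed in compiled form; this text tells all that it offers.
- The arm moves only by the shell command python3 -m pendant 'ROWS' [FORCE]. ROWS is JSON, a list of rows, each an object of numbers: "x", "y", "z": the shift along the world's x, y, z in mm; "ax", "ay", "az": the turn, a rotation vector about the world's x, y, z in degrees; "claw": the opening, from 0 (shut) to 1 (fully open). A call has 1 to 10 rows; each row is the pose to reach, as a shift and turn from the pose measured when the call began; what a row does not reach only later rows make up. A row lasts 1/10 s, in which the tool goes at most 50 mm and 8.59 degrees, less where a joint would pass 70% of its speed; a pose out of reach is approached as far as the arm can. A call with a gripper value outside its range is refused whole. The fingers move at their own pace and stop on an object; FORCE is the grip in N (left out, the last holds). Time passes only in rows, so rows that repeat a pose let the fingers close. It gives the time, the measured TCP pose, the force and the opening at its end, in the units of the state.
- ctrl.sense(): the state, without advancing time (a new reading comes with each control period).
- ctrl.read_camera(name): name is "side" or "top" or "wrist"; returns a dict with "pixels" (384x512x3 uint8, red, green, blue), "depth" (384x512 float32, m along the optical axis (not along the pixel's ray), 0 where there is no reading), "camera_matrix" (3x3 intrinsics, pixels), "rvec" (rotation vector, rad) and "tvec" (3), from world to camera coordinates, as OpenCV has them. Camera axes: x right, y down, z forward; pixel columns grow to the right and rows downward; lengths in m; the calibration is good to about 2 mm. A picture is of the moment at which its call begins.
- ctrl.job_done(): hands the job in, once; it reports no verdict.
Trained networks look in a picture, given as the dict that the camera call returned (one of the last four; its "shot" number tells which), for a name from the list of things; names that differ only in an ending like _2 or _b are one class to them, and where a whole thing is asked for, a point or a joint stands for the part that bears it (a point fixed in the world has none). Each returns a list of dicts, best first, with "conf" (0 to 1); they miss things now and then, are a little off and sometimes report something else, mostly with a low value. They report only what shows in the picture. A call takes as long as a camera call.
- ctrl.outline_of(picture, target): "region" (384x512 bool, what is visible of it) and "bbox" ([left, top, right, bottom] in pixels, round what is visible of it).
The state is a dict: "time": time; "qpos": joint angles; "joint_velocities": joint speeds; "effort": joint torques, N m; "eef_pos": TCP position; "eef_rot": TCP orientation; "wrist_force": force on the tool from outside, world axes, zero at the start; "wrist_torque": the same for the moment, N m; "gripper_width": finger opening in m.
Only numpy, scipy, OpenCV 4.12 (cv2) and the standard library are available. Lean on these libraries where they do the work, as an engineer would, in place of code of your own. Each camera call takes 0.05 s, during which the arm holds its last target.

## Task

Take the wooden-handled hook from its rack, catch the wire bail of the used-blade cartridge down in the grey post, draw the cartridge out, and lower it so that it stands upright in the shallow tray. Then unhook it and hang the hook back on its rack. Handle the cartridge with the hook alone, never the gripper, do not drop it, and leave the tape roll, scissors and knife where they are.

Things in the scene. Friction and masses are not known exactly. Their poses are not given: they have to be found in the camera images.
- hook: Hook tool, 90 g, hanging upright on the rack. Origin at the centre of its wooden block handle, 70 x 16 x 28 mm (x, y, z; z up as it hangs), gripped across its 16 mm width. A steel shank of 5 mm diameter runs straight down from the handle on x = y = 0 to the foot 100 mm below the origin.
- foot (a point): On the hook, where shank and foot axes meet; axes as the hook's. From here the foot (5 mm diameter) runs to y = +12 mm, where an upturned tip rises to z = +10.5 mm. Lowest surface z = -2.5 mm, outermost y = +14.5 mm, clear gap between shank and tip 7 mm.
- rack: Plastic rack for the hook, fixed. Origin centre of its underside. Base 90 x 90 x 6 mm; two upright plates 10 mm thick (in x) and 40 mm wide (in y), centred at x = -26 and +26 mm, tops 125 mm above the origin, 42 mm clear gap between them. The handle lies along x across both tops, the shank hanging in the gap.
- hang (a point): Point on the rack, 139 mm above its origin, at which the hook's origin lies when it hangs; the hook may hang either way round.
- post: Grey round blade-disposal post, fixed, upright. Origin centre of its underside. Outer diameter 72 mm on a 110 x 110 x 6 mm foot plate, rim 110 mm above the origin, open upright bore of 60 mm diameter with its floor 6 mm above the origin.
- bore_mouth (a point): Centre of the bore's mouth, level with the rim.
- cartridge: Used-blade cartridge standing loose at the bottom of the bore: white plastic cylinder, 50 mm diameter, 30 mm high, about 0.12 to 0.23 kg. Origin centre of its underside, z up. On its lid a loose wire bail (arch of 4 mm wire) swings about the cartridge's x axis direction and has fallen to +y or -y: which is not reported, it must be seen or felt.
- bail_axis (a point): On the cartridge, 34 mm above its origin: middle of the bail's swing axis (along x). Arch: legs 30 mm apart, flat top 14 mm wide, top wire's centre 30 mm from the axis. Stops 0.55 rad either side of upright: its top then lies 16 mm to that side, 26 mm up. A foot low over the lid moving towards the leaning side passes under the wire; one lowered on that side lands on it.
- tray: Shallow grey square tray, fixed. Origin centre of its underside. 150 x 150 mm outside, walls 4 mm thick and 18 mm high, floor about 4 mm above the origin.
- tape: Bystander: roll of tape, diameter 68 mm, 19 mm high, lying flat. Origin centre of its underside.
- scissors: Bystander: scissors lying flat, about 160 mm long along x, 70 mm wide, 10 mm high. Origin on the underside near the pivot.
- knife: Bystander: cutter knife lying flat, 160 mm long along x, 18 mm wide, 13 mm high. Origin on the underside, mid handle.

How it is judged:
By the outcome, as a careful person would: the job done as asked, in the order asked, and still so for the second after the job is handed in, with the robot touching nothing.
It also fails if it takes over 72 s, if anything falls off the work surface, if the arm or the gripper's body presses on something with over 40 N, if the wrist force passes 120 N, or if a joint passes its speed limit or range.

## Working session

There is one attempt and no reset: what is moved stays moved. The work goes in short steps, Python scripts to look and compute and a shell command to move; the robot and the scene stay as the last step left them, time stands still between calls to the robot, and variables do not carry over. Pictures are saved under pics/ and viewed, and the job is handed in when it is done.

```bash
mkdir -p pics
cat > h.py <<'E'
import numpy as np, cv2, pickle
from station import ctrl
def grab(name,save=None):
    p=ctrl.read_camera(name)
    if save: cv2.imwrite('pics/'+save,cv2.cvtColor(p['pixels'],cv2.COLOR_RGB2BGR))
    return p
def cloud(p):
    d=p['depth'];K=p['camera_matrix'];R=cv2.Rodrigues(np.array(p['rvec'],float))[0];t=np.array(p['tvec'],float).ravel()
    v,u=np.mgrid[:d.shape[0],:d.shape[1]]
    c=np.stack([(u-K[0,2])/K[0,0]*d,(v-K[1,2])/K[1,1]*d,d],-1)
    w=(c-t)@R; w[d==0]=np.nan
    return w
def proj(p,X):
    return cv2.projectPoints(np.array(X,float).reshape(-1,3),np.array(p['rvec'],float),np.array(p['tvec'],float),p['camera_matrix'],None)[0].reshape(-1,2)
E
python3 - <<'E'
from h import *
s=ctrl.sense(); print(s)
for n in ['top','side','wrist']:
    p=grab(n,n+'0.png'); w=cloud(p)
    np.save(n+'0.npy',w)
    R=cv2.Rodrigues(np.array(p['rvec'],float))[0]; print(n,'campos',-R.T@np.array(p['tvec']).ravel(),p['camera_matrix'][0,0])
    for k in ['hook','rack','post','cartridge','tray','tape','scissors','knife']:
        for o in ctrl.outline_of(p,k)[:2]:
            q=w[o['region']]; q=q[~np.isnan(q[:,0])]
            if len(q): print(n,k,round(o['conf'],2),o['bbox'],np.median(q,0).round(3),np.percentile(q,2,0).round(3),np.percentile(q,98,0).round(3))
E
```

```text
{'time': 0.0, 'qpos': array([-1.17169608e+00,  3.08973877e-01,  1.63522009e+00,  3.35958377e-06,
        1.19969507e+00, -6.96932495e-02]), 'joint_velocities': array([ 0.00019321,  0.00145528, -0.00119794, -0.00196072,  0.00015529,
       -0.00131686]), 'effort': array([-4.12239870e-04, -4.15254557e+01, -2.76666194e+01, -6.95826611e-05,
        1.02294501e-02,  1.34367994e-06]), 'eef_pos': array([ 0.28210107, -0.55696381,  0.30265029]), 'eef_rot': array([ 8.51999785e-01, -5.23540875e-01, -9.33116895e-04, -6.69063149e-04]), 'wrist_force': array([-0.7976755 ,  0.82228801,  0.64397934]), 'wrist_torque': array([ 0.04964955, -0.02228637, -0.0180676 ]), 'gripper_width': 0.08540697472417619}
top campos [0.33012998 0.00597109 1.16332158] 470.4445904802959
top hook 0.93 [93.1, 182.4, 127.5, 208.8] [0.544 0.326 0.154] [0.527 0.294 0.009] [0.564 0.358 0.159]
top rack 0.91 [101.4, 182.3, 150.2, 227.4] [0.537 0.317 0.011] [0.499 0.277 0.004] [0.594 0.357 0.129]
top post 0.68 [236.2, 188.2, 254.8, 204.9] [0.574 0.031 0.039] [0.556 0.009 0.034] [0.593 0.052 0.07 ]
top post 0.55 [220.8, 178.2, 271.4
[... 1566 characters left out ...]
155.5, 367.1, 196.7] [ 0.517 -0.323  0.007] [ 0.439 -0.398  0.002] [ 0.595 -0.238  0.021]
side tray 0.32 [131.0, 245.5, 184.9, 307.7] [0.535 0.344 0.034] [0.497 0.282 0.004] [0.571 0.374 0.125]
side tape 0.67 [160.9, 205.6, 192.9, 224.6] [0.712 0.132 0.019] [0.686 0.098 0.003] [0.749 0.159 0.023]
side scissors 0.94 [216.0, 159.2, 270.4, 179.7] [ 0.731 -0.176  0.008] [ 0.686 -0.225  0.001] [ 0.764 -0.079  0.014]
side knife 0.79 [278.1, 230.2, 328.4, 257.7] [ 0.385 -0.015  0.012] [ 0.365 -0.084  0.001] [0.407 0.054 0.018]
side knife 0.59 [162.9, 203.9, 191.0, 226.9] [0.712 0.131 0.019] [0.686 0.098 0.004] [0.748 0.159 0.023]
wrist campos [ 0.35471419 -0.5200425   0.37354229] 300.01203766900693
```

Run:
```python
import cv2,numpy as np
t=cv2.imread('pics/top0.png');s=cv2.imread('pics/side0.png')
def c(im,x0,y0,x1,y1,f):return cv2.resize(im[y0:y1,x0:x1],None,fx=f,fy=f,interpolation=cv2.INTER_CUBIC)
a=c(t,85,170,165,235,5);b=c(t,210,165,290,230,5);d=c(s,120,225,200,290,5);e=c(s,205,180,285,245,5)
a=np.vstack([np.hstack([a,b]),np.hstack([d,e])]);cv2.imwrite('pics/m0.png',cv2.resize(a,(738,600)))
w=np.load('top0.npy')
# handle: points z in .148-.16
def fit(q):
    q=q[~np.isnan(q[:,0])]; return q
m=(w[...,2]>.14)&(w[...,2]<.17)&(w[...,1]>.2)&(w[...,1]<.45)
q=w[m];print(len(q),cv2.minAreaRect((q[:,:2]*1000).astype(np.float32)),q.mean(0))
m=(w[...,2]>.1)&(w[...,2]<.135)&(w[...,1]>.2)&(w[...,1]<.45)
q=w[m];print(len(q),cv2.minAreaRect((q[:,:2]*1000).astype(np.float32)),q.mean(0))
m=(w[...,2]>.1)&(w[...,2]<.13)&(abs(w[...,1])<.15)
q=w[m];print('rim',len(q),cv2.minEnclosingCircle((q[:,:2]*1000).astype(np.float32)),q.mean(0))
m=(w[...,2]>.003)&(w[...,2]<.012)&(w[...,1]>.25)&(w[...,1]<.45)&(w[...,0]<.62)&(w[...,0]>.45)
q=w[m];print('rackbase',len(q),cv2.minAreaRect((q[:,:2]*1000).astype(np.float32)))
m=(w[...,2]>.012)&(w[...,2]<.03)&(w[...,1]>-.42)&(w[...,1]<-.22)&(w[...,0]<.62)&(w[...,0]>.4)
q=w[m];print('tray',len(q),cv2.minAreaRect((q[:,:2]*1000).astype(np.float32)))
```

```text
283 ((544.877685546875, 326.6233215332031), (16.829538345336914, 70.2810287475586), 23.112173080444336) [0.54369564 0.32543982 0.15398959]
157 ((547.6181030273438, 326.07220458984375), (41.0285530090332, 65.82681274414062), 22.75360679626465) [0.54122169 0.32261438 0.12135036]
rim 284 ((569.9140014648438, 30.639324188232422), 35.89152526855469) [0.56932265 0.03092767 0.11103876]
rackbase 2800 ((534.9473876953125, 350.0855712890625), (199.81849670410156, 169.87440490722656), 89.94302368164062)
tray 589 ((522.6477661132812, -317.8316955566406), (151.26031494140625, 151.57876586914062), 80.65556335449219)
```

View pics/m0.png

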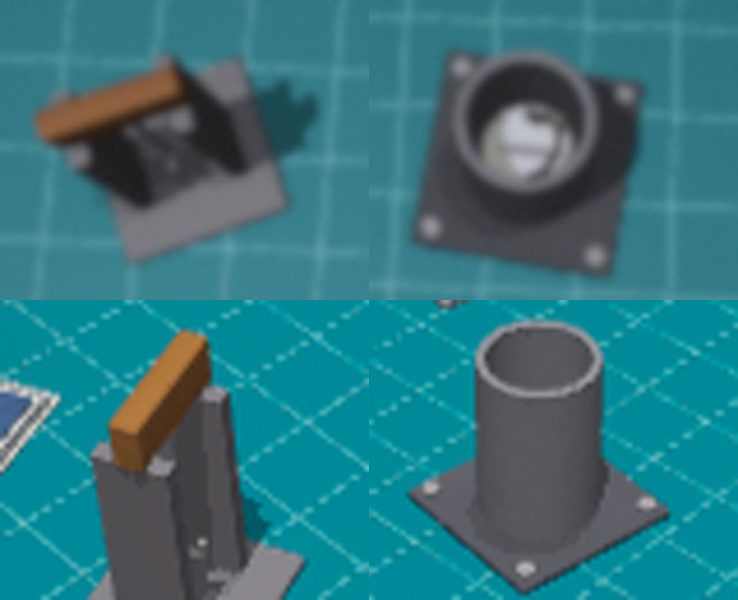

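View pics/side0.png

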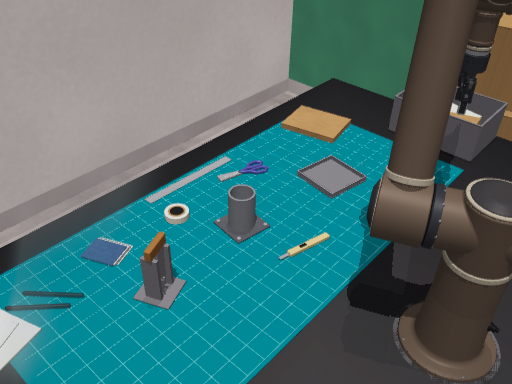

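Run:
```python
from h import *
from scipy.spatial.transform import Rotation as Ro
p=grab('wrist','w1.png');s=ctrl.sense()
R=cv2.Rodrigues(np.array(p['rvec'],float))[0];T=Ro.from_quat(s['eef_rot']).as_matrix()
cp=-R.T@np.array(p['tvec']).ravel()
print(T.round(3));print('cam axes in tool',(T.T@R.T).round(3)); print('off',T.T@(cp-s['eef_pos']))
```

```text
[[ 0.452 -0.892 -0.   ]
 [-0.892 -0.452 -0.   ]
 [ 0.     0.    -1.   ]]
cam axes in tool [[ 1.    -0.001  0.   ]
 [ 0.     0.95   0.313]
 [-0.    -0.313  0.95 ]]
off [-0.0008158  -0.0815239  -0.06962519]
```

View pics/w1.png

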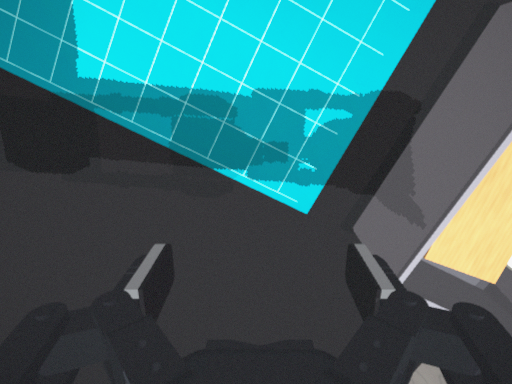

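View pics/top0.png

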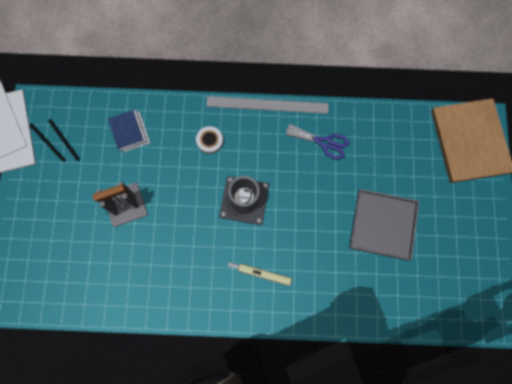

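```bash
python3 -m pendant '[{"x":32,"y":51,"az":8.5,"claw":1},{"x":64,"y":100,"az":17,"claw":1},{"x":96,"y":150,"az":25.5,"claw":1},{"x":128,"y":200,"az":34,"claw":1},{"x":160,"y":250,"az":42.5,"claw":1},{"x":192,"y":300,"az":51,"claw":1},{"x":224,"y":350,"az":59.5,"claw":1},{"x":256,"y":400,"az":68,"claw":1},{"x":288,"y":450,"az":76.5,"claw":1},{"x":320,"y":480,"az":85,"claw":1}]' 40
```

```text
invalid input at $[0]: expected keys x, y, z, ax, ay, az, claw
```

All keys are needed.

```bash
python3 -m pendant '[{"x":26,"y":40,"z":0,"ax":0,"ay":0,"az":8.5,"claw":1},{"x":52,"y":80,"z":0,"ax":0,"ay":0,"az":17,"claw":1},{"x":78,"y":120,"z":0,"ax":0,"ay":0,"az":25.5,"claw":1},{"x":104,"y":160,"z":0,"ax":0,"ay":0,"az":34,"claw":1},{"x":130,"y":200,"z":0,"ax":0,"ay":0,"az":42.5,"claw":1},{"x":156,"y":240,"z":0,"ax":0,"ay":0,"az":51,"claw":1},{"x":182,"y":280,"z":0,"ax":0,"ay":0,"az":59.5,"claw":1},{"x":208,"y":320,"z":0,"ax":0,"ay":0,"az":68,"claw":1},{"x":234,"y":360,"z":0,"ax":0,"ay":0,"az":76.5,"claw":1},{"x":260,"y":400,"z":0,"ax":0,"ay":0,"az":85,"claw":1}]' 40
```

```text
time: 2.4
eef_pos: [0.5432, -0.1558, 0.3042]
eef_rot: [0.981, 0.193, 0.0, 0.0]
wrist_force: [0.3, -0.1, 0.7]
gripper_width: 0.0855
```

```bash
python3 -m pendant '[{"x":20,"y":38,"z":0,"ax":0,"ay":0,"az":0,"claw":1},{"x":40,"y":76,"z":0,"ax":0,"ay":0,"az":0,"claw":1},{"x":59,"y":112,"z":0,"ax":0,"ay":0,"az":0,"claw":1}]' 40
python3 - <<'E'
from h import *
print(ctrl.sense()['time'])
p=grab('wrist','w2.png');w=cloud(p);np.save('w2.npy',w);pickle.dump(p,open('w2.pkl','wb'))
c=proj(p,[[.570,.031,.11],[.570,.031,.036]]);print(c)
for k in ['cartridge','post']:
  for o in ctrl.outline_of(p,k)[:2]: print(k,o['conf'],o['bbox'])
u,v=c[0].astype(int)
im=cv2.imread('pics/w2.png');x0,y0=max(u-60,0),max(v-60,0)
cv2.imwrite('pics/w2c.png',cv2.resize(im[y0:y0+120,x0:x0+120],(600,600),interpolation=cv2.INTER_CUBIC));print(x0,y0)
E
```

```text
time: 2.7
eef_pos: [0.603, -0.0418, 0.3043]
eef_rot: [0.981, 0.193, 0.001, 0.0]
wrist_force: [-0.1, -0.8, -0.2]
gripper_width: 0.0853
2.7
[[254.21778327  89.50271752]
 [255.29261082  89.15167504]]
cartridge 0.57 [231.2, 67.6, 279.5, 116.1]
cartridge 0.4 [76.1, 245.5, 206.1, 343.3]
post 0.82 [195.8, 20.0, 320.9, 153.5]
194 29
```

View pics/w2c.png

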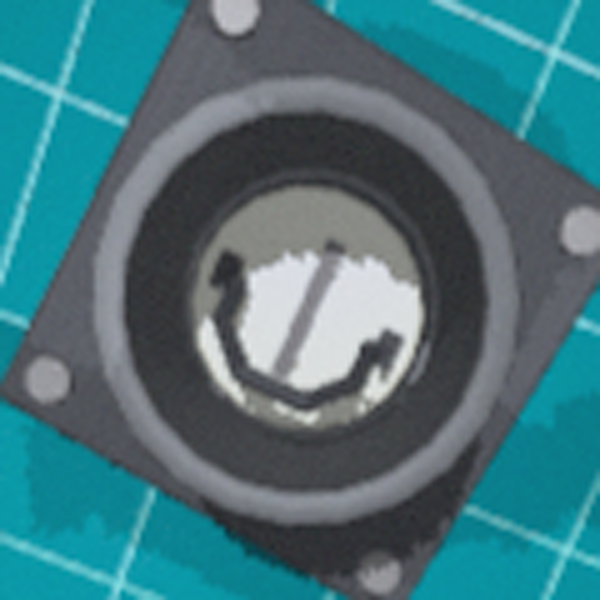

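Run:
```python
from h import *
p=pickle.load(open('w2.pkl','rb'));w=np.load('w2.npy')
K=p['camera_matrix'];R=cv2.Rodrigues(np.array(p['rvec'],float))[0];t=np.array(p['tvec'],float).ravel();C=-R.T@t
def ray(cx,cy,z):
    u,v=194+cx/5,29+cy/5
    d=R.T@np.array([(u-K[0,2])/K[0,0],(v-K[1,2])/K[1,1],1]); return C+d*(z-C[2])/d[2]
a,b=ray(230,270,.040),ray(387,345,.040);print('piv',a,b,np.linalg.norm(a-b),'mid',(a+b)/2,'ang',np.degrees(np.arctan2(*(b-a)[1::-1])))
print('top',ray(297,398,.066)); print('top ends', ray(255,375,.066),ray(345,380,.066))
print('slot',ray(335,245,.036),ray(285,380,.036))
print('cart c',ray(308,308,.036)); print('rim c',ray(307,300,.11))
m=(w[...,2]>.10)&(w[...,2]<.12)&(np.hypot(w[...,0]-.57,w[...,1]-.031)<.06)
q=w[m][:,:2];A=np.c_[q,np.ones(len(q))];s=np.linalg.lstsq(A,(q**2).sum(1),rcond=None)[0];print('rim fit',s[:2]/2,w[m][:,2].mean(),len(q))
m=(w[...,2]>.055)&(w[...,2]<.08)&(np.hypot(w[...,0]-.57,w[...,1]-.031)<.026);print('bail pts',m.sum(),w[m].mean(0))
m=(w[...,2]>.03)&(w[...,2]<.042)&(np.hypot(w[...,0]-.57,w[...,1]-.031)<.028);print('lid pts',m.sum(),w[m].mean(0))
```

```text
piv [0.55284654 0.03065196 0.04      ] [0.58932148 0.02920964 0.04      ] 0.03650344714946749 mid [0.57108401 0.0299308  0.04      ] ang -2.264448714355158
top [0.57544113 0.01347071 0.066     ]
top ends [0.56609358 0.0144226  0.066     ] [0.58296277 0.0202819  0.066     ]
slot [0.57139115 0.04369863 0.036     ] [0.57181507 0.01403264 0.036     ]
cart c [0.57085811 0.02975547 0.036     ]
rim c [0.57076592 0.03174488 0.11      ]
rim fit [0.57093757 0.03025575] 0.11139200551891683 2170
bail pts 173 [0.56991122 0.0167841  0.06541052]
lid pts 1470 [0.57071755 0.03144273 0.0387513 ]
```

Run:
```python
from h import *
p=grab('side','s3.png')
o=np.array([.545,.3265,.0]);a=np.radians(23);y=np.array([np.cos(a),np.sin(a),0])
print(ctrl.sense()['time'])
for n,X in [('org',o+[0,0,.139]),('foot',o+[0,0,.039]),('tip23',o+y*.012+[0,0,.0495]),('tip203',o-y*.012+[0,0,.0495]),('footend23',o+y*.012+[0,0,.039]),('footend203',o-y*.012+[0,0,.039])]:print(n,proj(p,X))
im=cv2.imread('pics/s3.png');cv2.imwrite('pics/s3c.png',cv2.resize(im[225:305,125:205],(640,640),interpolation=cv2.INTER_CUBIC))
```

```text
2.9
org [[153.75633403 246.57105917]]
foot [[158.23734814 278.86724796]]
tip23 [[153.03163634 274.27723113]]
tip203 [[162.57310474 277.00984986]]
footend23 [[153.50496045 277.50366639]]
footend203 [[162.99507986 280.23813211]]
```

View pics/s3c.png

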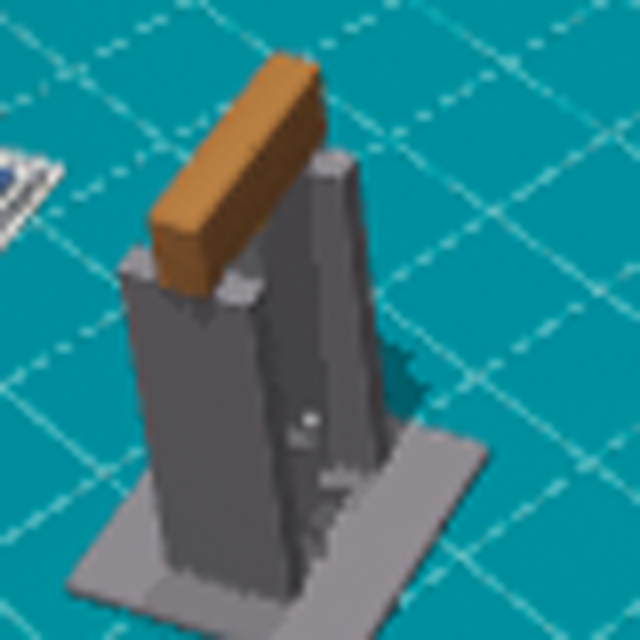

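```bash
python3 -m pendant '[{"x":-7,"y":46,"z":0,"ax":0,"ay":0,"az":0,"claw":1},{"x":-14,"y":92,"z":0,"ax":0,"ay":0,"az":0,"claw":1},{"x":-21,"y":138,"z":0,"ax":0,"ay":0,"az":0,"claw":1},{"x":-28,"y":184,"z":0,"ax":0,"ay":0,"az":0,"claw":1},{"x":-36,"y":230,"z":0,"ax":0,"ay":0,"az":0,"claw":1},{"x":-44,"y":276,"z":0,"ax":0,"ay":0,"az":0.7,"claw":1},{"x":-52,"y":322,"z":0,"ax":0,"ay":0,"az":0.7,"claw":1},{"x":-58,"y":368,"z":0,"ax":0,"ay":0,"az":0.7,"claw":1},{"x":-58,"y":368,"z":-15,"ax":0,"ay":0,"az":0.7,"claw":1},{"x":-58,"y":368,"z":-30,"ax":0,"ay":0,"az":0.7,"claw":1}]' 40
python3 - <<'E'
from h import *
p=grab('wrist','w3.png');w=cloud(p);s=ctrl.sense();print(s['time'],s['eef_pos'],s['eef_rot'])
for nm in ['wrist','side']:
  if nm=='side': p=grab('side');w=cloud(p)
  for o in ctrl.outline_of(p,'hook')[:1]:
    print(nm,o['conf'],o['bbox']);q=w[o['region']];q=q[(q[:,2]>.149)&(q[:,2]<.16)];print(len(q),cv2.minAreaRect((q[:,:2]*1000).astype(np.float32)),q.mean(0))
E
```

```text
time: 3.9
eef_pos: [0.5446, 0.3245, 0.2737]
eef_rot: [0.98, 0.2, 0.0, 0.001]
wrist_force: [0.3, -0.7, -0.7]
gripper_width: 0.0856
3.95 [0.5429763  0.32260665 0.2696826 ] [ 0.97990383  0.19944043 -0.00290827  0.00188169]
wrist 0.75 [248.3, 151.8, 278.6, 255.4]
2198 ((545.5650634765625, 327.4483642578125), (16.013364791870117, 69.324951171875), 22.6728572845459) [0.54423718 0.33039618 0.15536629]
```

View pics/w3.png

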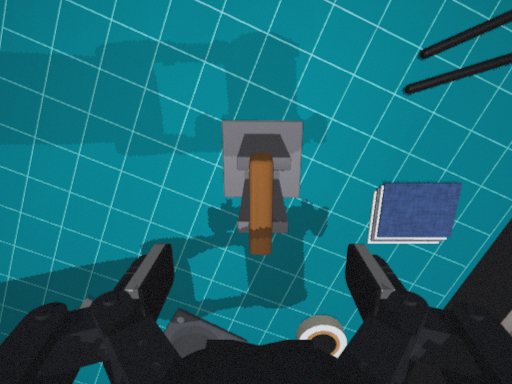

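```bash
python3 -m pendant '[{"x":1,"y":3,"z":-25,"ax":0,"ay":0,"az":0,"claw":1},{"x":1,"y":3,"z":-50,"ax":0,"ay":0,"az":0,"claw":1},{"x":1,"y":3,"z":-50,"ax":0,"ay":0,"az":0,"claw":1}]' 40
python3 -c "
from h import *
s=ctrl.sense();print(s['time'],s['eef_pos'],s['eef_rot'],s['wrist_force'])"
```

```text
time: 4.4
eef_pos: [0.5438, 0.3229, 0.2193]
eef_rot: [0.98, 0.197, -0.005, 0.002]
wrist_force: [-1.3, -0.6, 0.1]
gripper_width: 0.0856
4.4 [0.54379855 0.32290803 0.21932059] [ 0.9802975   0.19745175 -0.00494552  0.00227116] [-1.29222409 -0.56757657  0.12234723]
```

```bash
python3 -m pendant '[{"x":1.5,"y":4,"z":-12,"ax":0.4,"ay":-0.5,"az":0,"claw":1},{"x":1.5,"y":4,"z":-23,"ax":0.4,"ay":-0.5,"az":0,"claw":1},{"x":1.5,"y":4,"z":-23,"ax":0.4,"ay":-0.5,"az":0,"claw":1}]' 40
python3 -c "
from h import *
s=ctrl.sense();print(s['time'],s['eef_pos'],s['eef_rot'],s['wrist_force'])
p=grab('wrist','w4.png')"
```

```text
time: 4.7
eef_pos: [0.5449, 0.3259, 0.1955]
eef_rot: [0.98, 0.197, -0.001, 0.0]
wrist_force: [-0.2, -0.3, 1.0]
gripper_width: 0.0854
4.7 [0.54489142 0.32588236 0.19551842] [ 9.80407663e-01  1.96975697e-01 -1.17481539e-03  9.21588726e-05] [-0.16544294 -0.30629261  0.99947191]
```

View pics/w4.png

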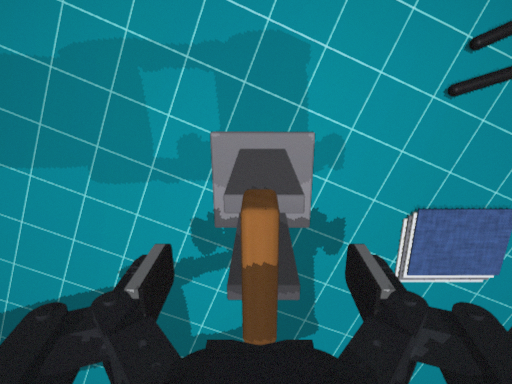

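```bash
python3 -m pendant '[{"x":0,"y":0,"z":0,"ax":0,"ay":0,"az":0,"claw":0},{"x":0,"y":0,"z":0,"ax":0,"ay":0,"az":0,"claw":0},{"x":0,"y":0,"z":0,"ax":0,"ay":0,"az":0,"claw":0},{"x":0,"y":0,"z":0,"ax":0,"ay":0,"az":0,"claw":0},{"x":0,"y":0,"z":0,"ax":0,"ay":0,"az":0,"claw":0},{"x":0,"y":0,"z":0,"ax":0,"ay":0,"az":0,"claw":0},{"x":0,"y":0,"z":0,"ax":0,"ay":0,"az":0,"claw":0}]' 70
python3 -c "
from h import *
s=ctrl.sense();print(s['time'],s['eef_pos'],s['eef_rot'],s['wrist_force'],s['gripper_width'])"
```

```text
time: 5.45
eef_pos: [0.5456, 0.3265, 0.1968]
eef_rot: [0.98, 0.197, -0.0, -0.0]
wrist_force: [0.4, 0.2, 2.7]
gripper_width: 0.0149
5.45 [0.54555491 0.32648366 0.19679697] [ 9.80372980e-01  1.97151618e-01 -4.64767396e-05 -2.41426849e-04] [0.39693687 0.21342299 2.69755371] 0.014854423820099855
```

```bash
python3 -m pendant '[{"x":0,"y":0,"z":10,"ax":0,"ay":0,"az":0,"claw":0},{"x":0,"y":0,"z":30,"ax":0,"ay":0,"az":0,"claw":0},{"x":0,"y":0,"z":55,"ax":0,"ay":0,"az":0,"claw":0},{"x":0,"y":0,"z":80,"ax":0,"ay":0,"az":0,"claw":0},{"x":0,"y":0,"z":105,"ax":0,"ay":0,"az":0,"claw":0},{"x":0,"y":0,"z":125,"ax":0,"ay":0,"az":0,"claw":0},{"x":0,"y":0,"z":125,"ax":0,"ay":0,"az":0,"claw":0}]' 70
python3 -c "
from h import *
s=ctrl.sense();print(s['time'],s['eef_pos'],s['eef_rot'],s['wrist_force'],s['gripper_width'])
p=grab('side','s5.png');c=s['eef_pos'];print(proj(p,[c,c-[0,0,.057],c-[0,0,.157]]))
im=cv2.imread('pics/s5.png');cv2.imwrite('pics/s5c.png',cv2.resize(im[150:300,90:240],(600,600),interpolation=cv2.INTER_CUBIC))
"
```

```text
time: 6.15
eef_pos: [0.5471, 0.3273, 0.3262]
eef_rot: [0.98, 0.197, 0.004, -0.001]
wrist_force: [0.3, -0.6, -0.0]
gripper_width: 0.0149
6.15 [0.5471282  0.32734251 0.3261945 ] [ 0.98035949  0.19718113  0.00363972 -0.00127603] [ 0.31162196 -0.6357804  -0.02564956] 0.01488294717654117
[[142.7949795  174.84353777]
 [146.0892687  198.33299876]
 [151.34576804 235.81372034]]
```

View pics/s5c.png

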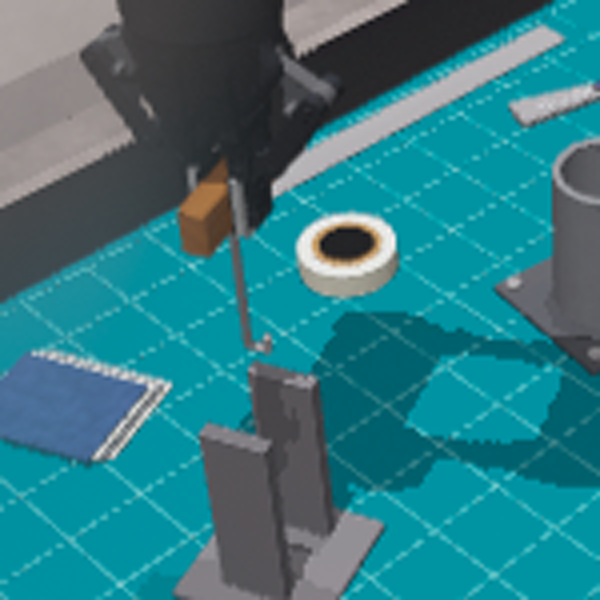

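```bash
python3 -m pendant '[{"x":2,"y":-20,"z":0,"ax":0,"ay":0,"az":5,"claw":0},{"x":5,"y":-55,"z":0,"ax":0,"ay":0,"az":13,"claw":0},{"x":8,"y":-95,"z":0,"ax":0,"ay":0,"az":21,"claw":0},{"x":12,"y":-135,"z":0,"ax":0,"ay":0,"az":29,"claw":0},{"x":15,"y":-175,"z":0,"ax":0,"ay":0,"az":37,"claw":0},{"x":18,"y":-210,"z":0,"ax":0,"ay":0,"az":45,"claw":0},{"x":21,"y":-240,"z":0,"ax":0,"ay":0,"az":53,"claw":0},{"x":23,"y":-265,"z":0,"ax":0,"ay":0,"az":60,"claw":0},{"x":24,"y":-285,"z":0,"ax":0,"ay":0,"az":67,"claw":0},{"x":24,"y":-285,"z":0,"ax":0,"ay":0,"az":67,"claw":0}]' 70
python3 -c "
from h import *
s=ctrl.sense();print(s['time'],s['eef_pos'],s['eef_rot'],s['wrist_force'],s['gripper_width'])
p=grab('wrist','w6.png');c=s['eef_pos'];print(proj(p,[c-[0,0,.157],[.571,.030,.11],[.571,.030,.036]]))
"
```

```text
time: 7.2
eef_pos: [0.5693, 0.0394, 0.3216]
eef_rot: [0.71, 0.705, -0.001, -0.003]
wrist_force: [-0.4, 0.4, -1.1]
gripper_width: 0.0148
7.2 [0.56931537 0.03941863 0.32161717] [ 7.09501639e-01  7.04698735e-01 -6.13450709e-04 -2.59643254e-03] [-0.42424922  0.40030838 -1.08575581] 0.014801012439898611
[[257.24940486 193.81894533]
 [247.84907945 177.10263446]
 [249.92578453 160.22475248]]
```

View pics/w6.png

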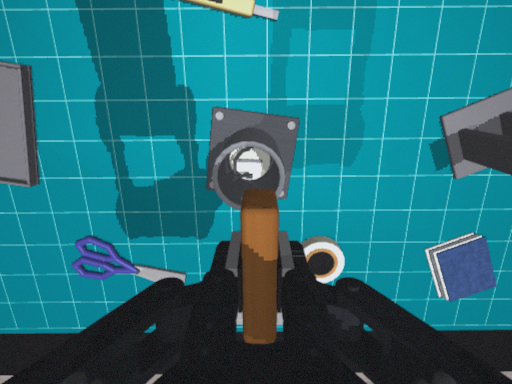

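```bash
python3 -m pendant '[{"x":2,"y":2.5,"z":0,"ax":-0.2,"ay":-0.3,"az":0,"claw":0},{"x":2,"y":2.5,"z":-20,"ax":-0.2,"ay":-0.3,"az":0,"claw":0},{"x":2,"y":2.5,"z":-40,"ax":-0.2,"ay":-0.3,"az":0,"claw":0},{"x":2,"y":2.5,"z":-52,"ax":-0.2,"ay":-0.3,"az":0,"claw":0},{"x":2,"y":2.5,"z":-52,"ax":-0.2,"ay":-0.3,"az":0,"claw":0}]' 70
python3 -c "
from h import *
s=ctrl.sense();print(s['time'],s['eef_pos'],s['eef_rot'],s['wrist_force'],s['gripper_width'])
p=grab('side','s7.png');c=s['eef_pos'];print(proj(p,[c-[0,0,.157],c-[0,.012,.1465],[.571,.030,.11],[.571,.030,.036]]))
im=cv2.imread('pics/s7.png');cv2.imwrite('pics/s7c.png',cv2.resize(im[150:270,190:310],(600,600),interpolation=cv2.INTER_CUBIC))
p=grab('wrist','w7.png')
im=cv2.imread('pics/w7.png');cv2.imwrite('pics/w7c.png',cv2.resize(im[130:250,190:310],(600,600),interpolation=cv2.INTER_CUBIC))
"
```

```text
time: 7.75
eef_pos: [0.5696, 0.0443, 0.267]
eef_rot: [0.71, 0.704, -0.001, -0.002]
wrist_force: [-0.9, 0.0, -1.3]
gripper_width: 0.0155
7.75 [0.56961187 0.04430221 0.26703479] [ 0.70980416  0.70439513 -0.00133455 -0.00194171] [-0.89733654  0.02818807 -1.31727081] 0.015472236566443077
[[236.80989521 194.7343551 ]
 [240.06791437 189.40561684]
 [240.28032909 192.07743383]
 [240.17940984 214.26746698]]
```

View pics/s7c.png

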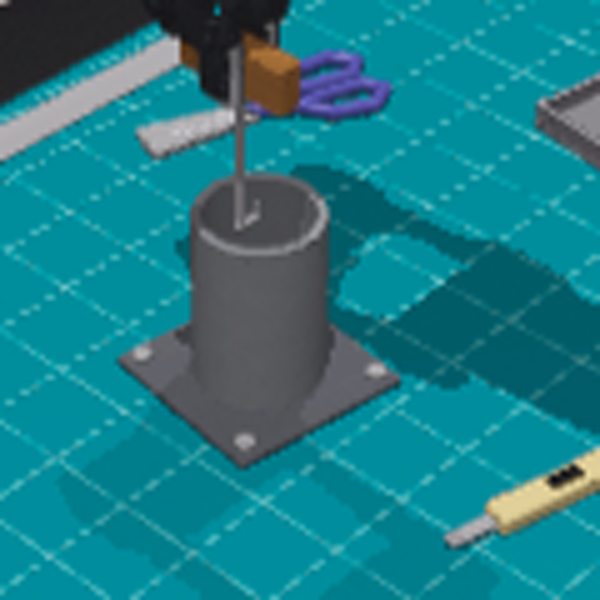

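View pics/w7c.png

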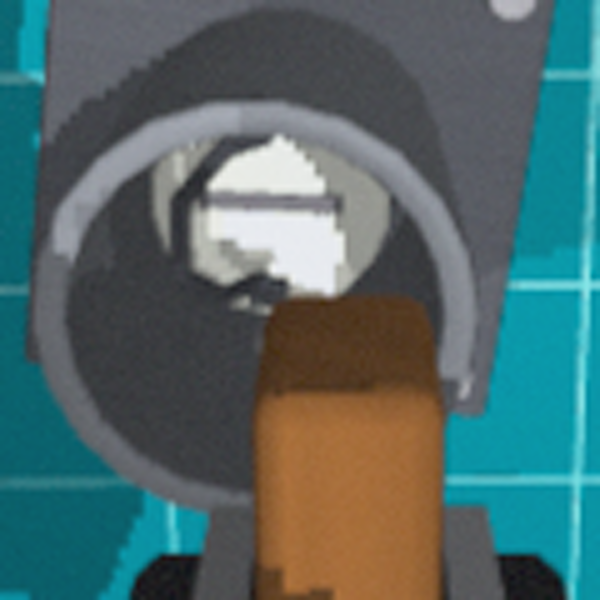

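```bash
python3 -m pendant '[{"x":2,"y":-1.5,"z":-12,"ax":0,"ay":-0.3,"az":0,"claw":0},{"x":2,"y":-1.5,"z":-27,"ax":0,"ay":-0.3,"az":0,"claw":0},{"x":2,"y":-1.5,"z":-42,"ax":0,"ay":-0.3,"az":0,"claw":0},{"x":2,"y":-1.5,"z":-54,"ax":0,"ay":-0.3,"az":0,"claw":0},{"x":2,"y":-1.5,"z":-62,"ax":0,"ay":-0.3,"az":0,"claw":0},{"x":2,"y":-1.5,"z":-64,"ax":0,"ay":-0.3,"az":0,"claw":0},{"x":2,"y":-1.5,"z":-64,"ax":0,"ay":-0.3,"az":0,"claw":0}]' 70
python3 -c "
from h import *
s=ctrl.sense();print(s['time'],s['eef_pos'],s['eef_rot'],s['wrist_force'],s['gripper_width'])
p=grab('top','t8.png')
im=cv2.imread('pics/t8.png');cv2.imwrite('pics/t8c.png',cv2.resize(im[150:270,190:310],(600,600),interpolation=cv2.INTER_CUBIC))
p=grab('wrist','w8.png')
"
```

```text
time: 8.55
eef_pos: [0.5732, 0.0424, 0.2052]
eef_rot: [0.71, 0.704, 0.002, 0.001]
wrist_force: [-0.2, -0.3, -0.5]
gripper_width: 0.015
8.55 [0.57324145 0.04244527 0.20522497] [0.70988173 0.70431627 0.00207744 0.00148195] [-0.18923428 -0.30604122 -0.53137469] 0.01498904546141087
```

View pics/w8.png

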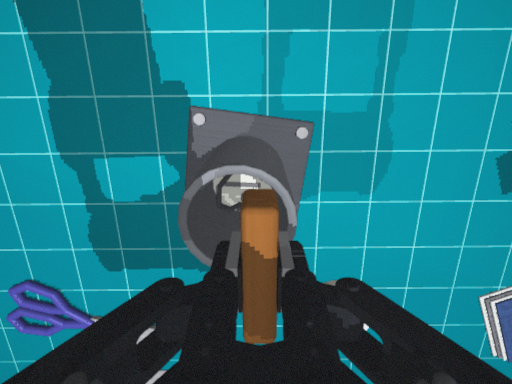

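```bash
python3 -m pendant '[{"x":-1,"y":-5,"z":-1,"ax":0,"ay":0,"az":0,"claw":0},{"x":-1,"y":-10,"z":-1,"ax":0,"ay":0,"az":0,"claw":0},{"x":-1,"y":-15,"z":-1,"ax":0,"ay":0,"az":0,"claw":0},{"x":-1,"y":-19,"z":-1,"ax":0,"ay":0,"az":0,"claw":0},{"x":-1,"y":-22,"z":-1,"ax":0,"ay":0,"az":0,"claw":0},{"x":-1,"y":-22,"z":-1,"ax":0,"ay":0,"az":0,"claw":0},{"x":-1,"y":-22,"z":-1,"ax":0,"ay":0,"az":0,"claw":0}]' 70
python3 -c "
from h import *
s=ctrl.sense();print(s['time'],s['eef_pos'],s['eef_rot'],s['wrist_force'],s['gripper_width'])
p=grab('wrist','w9.png')
im=cv2.imread('pics/w9.png');cv2.imwrite('pics/w9c.png',cv2.resize(im[100:250,150:350],(800,600),interpolation=cv2.INTER_CUBIC))
"
```

```text
time: 9.35
eef_pos: [0.5729, 0.0204, 0.2053]
eef_rot: [0.71, 0.704, 0.003, 0.002]
wrist_force: [-0.4, 0.7, -1.3]
gripper_width: 0.0153
9.35 [0.57285475 0.02037371 0.2052642 ] [0.70997672 0.7042163  0.00281232 0.00213233] [-0.37792693  0.66531788 -1.25071015] 0.015280063825386202
```

View pics/w9c.png

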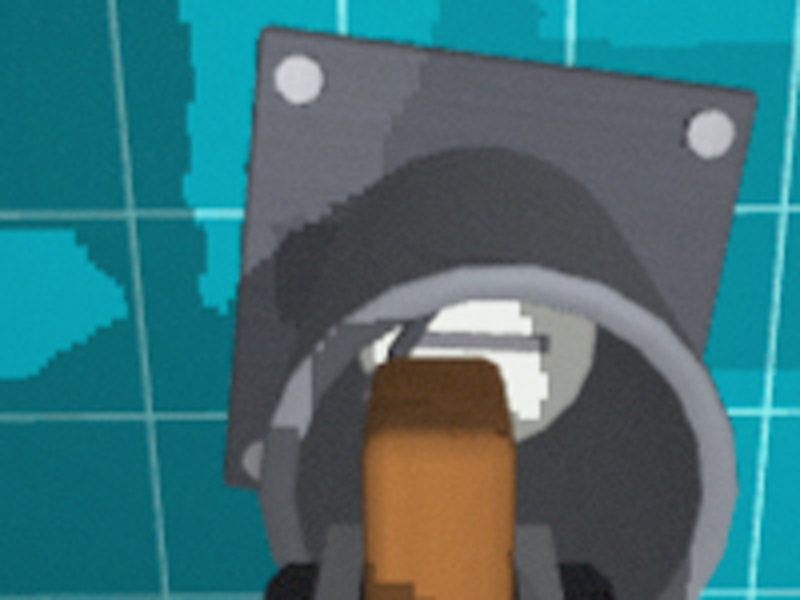

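```bash
python3 -m pendant '[{"x":-2,"y":0,"z":4,"ax":0,"ay":-0.3,"az":0,"claw":0},{"x":-2,"y":0,"z":8,"ax":0,"ay":-0.3,"az":0,"claw":0},{"x":-2,"y":0,"z":11,"ax":0,"ay":-0.3,"az":0,"claw":0},{"x":-2,"y":0,"z":12,"ax":0,"ay":-0.3,"az":0,"claw":0},{"x":-2,"y":0,"z":12,"ax":0,"ay":-0.3,"az":0,"claw":0}]' 70
python3 -c "
from h import *
s=ctrl.sense();print(s['time'],s['eef_pos'],s['eef_rot'],s['wrist_force'],s['wrist_torque'])"
python3 -m pendant '[{"x":0,"y":4,"z":1.5,"ax":0,"ay":0,"az":0,"claw":0},{"x":0,"y":8,"z":3,"ax":0,"ay":0,"az":0,"claw":0},{"x":0,"y":12,"z":3.5,"ax":0,"ay":0,"az":0,"claw":0},{"x":0,"y":16,"z":4,"ax":0,"ay":0,"az":0,"claw":0},{"x":0,"y":16,"z":6,"ax":0,"ay":0,"az":0,"claw":0},{"x":0,"y":16,"z":10,"ax":0,"ay":0,"az":0,"claw":0},{"x":0,"y":16,"z":15,"ax":0,"ay":0,"az":0,"claw":0},{"x":0,"y":16,"z":15,"ax":0,"ay":0,"az":0,"claw":0}]' 70
python3 -c "
from h import *
s=ctrl.sense();print(s['time'],s['eef_pos'],s['eef_rot'],s['wrist_force'],s['wrist_torque'])
p=grab('wrist','w10.png');im=cv2.imread('pics/w10.png');cv2.imwrite('pics/w10c.png',cv2.resize(im[100:250,150:350],(800,600),interpolation=cv2.INTER_CUBIC))"
```

```text
time: 9.9
eef_pos: [0.5712, 0.0205, 0.2178]
eef_rot: [0.71, 0.704, 0.005, 0.004]
wrist_force: [-0.2, -0.9, -0.2]
gripper_width: 0.015
9.9 [0.57115654 0.02050607 0.21777998] [0.70986348 0.70430824 0.0049981  0.0043324 ] [-0.17144894 -0.92566581 -0.15146896] [-0.0362064  -0.00238405  0.01536816]
time: 10.7
eef_pos: [0.5716, 0.0364, 0.2336]
eef_rot: [0.71, 0.704, 0.005, 0.005]
wrist_force: [0.4, 0.2, -3.3]
gripper_width: 0.0146
10.7 [0.57159951 0.03641283 0.23356011] [0.70989941 0.70426523 0.00546393 0.00484393] [ 0.37439048  0.2300749  -3.31534963] [ 0.01555256  0.01026341 -0.06208248]
```

View pics/w10c.png

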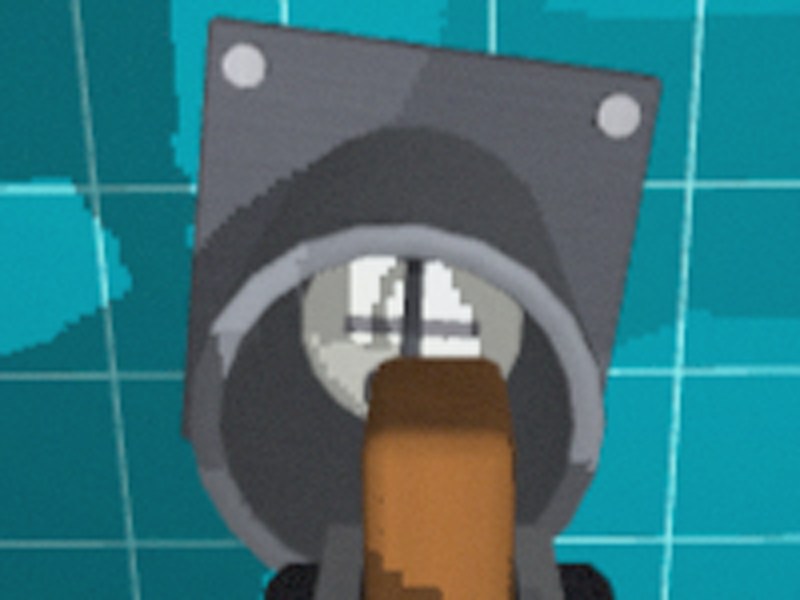

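```bash
python3 -m pendant '[{"x":0,"y":0,"z":5,"ax":0,"ay":0.4,"az":0,"claw":0},{"x":0,"y":0,"z":15,"ax":0,"ay":0.8,"az":0,"claw":0},{"x":0,"y":0,"z":28,"ax":0,"ay":0.8,"az":0,"claw":0},{"x":0,"y":0,"z":42,"ax":0,"ay":0.8,"az":0,"claw":0},{"x":0,"y":0,"z":56,"ax":0,"ay":0.8,"az":0,"claw":0},{"x":0,"y":0,"z":70,"ax":0,"ay":0.8,"az":0,"claw":0},{"x":0,"y":0,"z":85,"ax":0,"ay":0.8,"az":0,"claw":0},{"x":0,"y":0,"z":100,"ax":0,"ay":0.8,"az":0,"claw":0},{"x":0,"y":0,"z":115,"ax":0,"ay":0.8,"az":0,"claw":0},{"x":0,"y":0,"z":130,"ax":0,"ay":0.8,"az":0,"claw":0}]' 70
python3 -c "
from h import *
s=ctrl.sense();print(s['time'],s['eef_pos'],s['eef_rot'],s['wrist_force'],s['wrist_torque'])
p=grab('side','s11.png');im=cv2.imread('pics/s11.png');cv2.imwrite('pics/s11c.png',cv2.resize(im[100:250,150:350],(800,600),interpolation=cv2.INTER_CUBIC))"
```

```text
time: 11.75
eef_pos: [0.5714, 0.0364, 0.3646]
eef_rot: [0.71, 0.704, 0.0, -0.0]
wrist_force: [-0.1, -0.1, -2.1]
gripper_width: 0.015
11.75 [0.57139498 0.03638965 0.36462141] [ 7.09928348e-01  7.04273765e-01  4.31749767e-04 -1.35937837e-04] [-0.09671231 -0.1014968  -2.10862037] [ 0.04001069 -0.02815397 -0.04221872]
```

View pics/s11c.png

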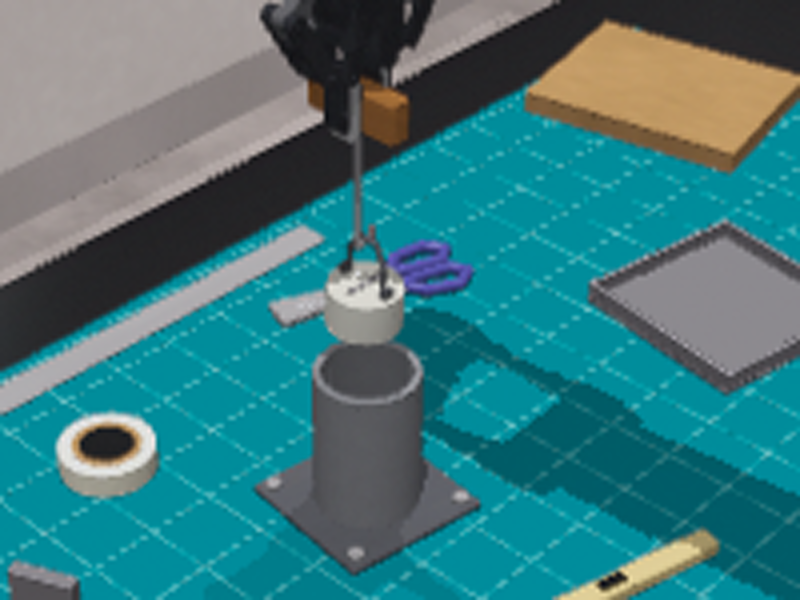

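```bash
python3 -m pendant '[{"x":0,"y":-2,"z":0,"ax":0,"ay":0,"az":0,"claw":0},{"x":-1,"y":-6,"z":0,"ax":0,"ay":0,"az":0,"claw":0},{"x":-2,"y":-12,"z":0,"ax":0,"ay":0,"az":0,"claw":0},{"x":-3,"y":-20,"z":0,"ax":0,"ay":0,"az":0,"claw":0},{"x":-4,"y":-29,"z":0,"ax":0,"ay":0,"az":0,"claw":0},{"x":-5.5,"y":-39,"z":0,"ax":0,"ay":0,"az":0,"claw":0},{"x":-7,"y":-51,"z":0,"ax":0,"ay":0,"az":0,"claw":0},{"x":-9,"y":-64,"z":0,"ax":0,"ay":0,"az":0,"claw":0},{"x":-11,"y":-77,"z":0,"ax":0,"ay":0,"az":0,"claw":0},{"x":-13,"y":-90,"z":0,"ax":0,"ay":0,"az":0,"claw":0}]' 70
python3 -m pendant '[{"x":-2,"y":-13,"z":0,"ax":0,"ay":0,"az":0,"claw":0},{"x":-4,"y":-26,"z":0,"ax":0,"ay":0,"az":0,"claw":0},{"x":-6,"y":-39,"z":0,"ax":0,"ay":0,"az":0,"claw":0},{"x":-8,"y":-52,"z":0,"ax":0,"ay":0,"az":0,"claw":0},{"x":-10,"y":-65,"z":0,"ax":0,"ay":0,"az":0,"claw":0},{"x":-12,"y":-78,"z":0,"ax":0,"ay":0,"az":0,"claw":0},{"x":-14,"y":-91,"z":0,"ax":0,"ay":0,"az":0,"claw":0},{"x":-16,"y":-104,"z":0,"ax":0,"ay":0,"az":0,"claw":0},{"x":-18,"y":-117,"z":0,"ax":0,"ay":0,"az":0,"claw":0},{"x":-20,"y":-130,"z":0,"ax":0,"ay":0,"az":0,"claw":0}]' 70
python3 -c "
from h import *
s=ctrl.sense();print(s['time'],s['eef_pos'],s['eef_rot'],s['wrist_force'],s['qpos'])"
```

```text
time: 12.8
eef_pos: [0.5595, -0.055, 0.3679]
eef_rot: [0.71, 0.704, 0.002, 0.002]
wrist_force: [-0.4, -0.9, -2.1]
gripper_width: 0.0148
time: 13.8
eef_pos: [0.5393, -0.186, 0.3678]
eef_rot: [0.71, 0.704, 0.002, 0.002]
wrist_force: [0.3, -0.6, -2.2]
gripper_width: 0.0149
13.8 [ 0.53930262 -0.18604745  0.36784294] [0.7100199  0.70417582 0.00220424 0.00181906] [ 0.30490106 -0.56878774 -2.23380113] [-0.40969888  0.14767234  1.69877433  0.00285718  1.29013373 -1.9730149 ]
```

```bash
python3 -m pendant '[{"x":-2,"y":-13,"z":0,"ax":0,"ay":0.2,"az":0,"claw":0},{"x":-4,"y":-26,"z":0,"ax":0,"ay":0.3,"az":0,"claw":0},{"x":-6,"y":-39,"z":0,"ax":0,"ay":0.3,"az":0,"claw":0},{"x":-8,"y":-52,"z":0,"ax":0,"ay":0.3,"az":0,"claw":0},{"x":-10,"y":-65,"z":0,"ax":0,"ay":0.3,"az":0,"claw":0},{"x":-12,"y":-78,"z":0,"ax":0,"ay":0.3,"az":0,"claw":0},{"x":-14,"y":-90,"z":0,"ax":0,"ay":0.3,"az":0,"claw":0},{"x":-15,"y":-101,"z":0,"ax":0,"ay":0.3,"az":0,"claw":0},{"x":-16,"y":-110,"z":0,"ax":0,"ay":0.3,"az":0,"claw":0},{"x":-17,"y":-117,"z":0,"ax":0,"ay":0.3,"az":0,"claw":0}]' 70
python3 -m pendant '[{"x":0,"y":-4,"z":-2,"ax":0,"ay":0,"az":0,"claw":0},{"x":0,"y":-7,"z":-6,"ax":0,"ay":0,"az":0,"claw":0},{"x":0,"y":-9,"z":-12,"ax":0,"ay":0,"az":0,"claw":0},{"x":0,"y":-9,"z":-20,"ax":0,"ay":0,"az":0,"claw":0},{"x":0,"y":-9,"z":-30,"ax":0,"ay":0,"az":0,"claw":0},{"x":0,"y":-9,"z":-40,"ax":0,"ay":0,"az":0,"claw":0},{"x":0,"y":-9,"z":-50,"ax":0,"ay":0,"az":0,"claw":0},{"x":0,"y":-9,"z":-60,"ax":0,"ay":0,"az":0,"claw":0},{"x":0,"y":-9,"z":-70,"ax":0,"ay":0,"az":0,"claw":0},{"x":0,"y":-9,"z":-80,"ax":0,"ay":0,"az":0,"claw":0}]' 70
python3 -c "
from h import *
s=ctrl.sense();print(s['time'],s['eef_pos'],s['eef_rot'],s['wrist_force'])
p=grab('side','s12.png');im=cv2.imread('pics/s12.png');w=cloud(p);cv2.imwrite('pics/s12c.png',cv2.resize(im[80:230,250:450],(800,600),interpolation=cv2.INTER_CUBIC))
for o in ctrl.outline_of(p,'cartridge')[:2]:
    q=w[o['region']];print(o['conf'],o['bbox'],np.nanmedian(q,0),np.nanpercentile(q,2,0),np.nanpercentile(q,98,0))"
```

```text
time: 14.8
eef_pos: [0.5222, -0.3039, 0.3678]
eef_rot: [0.71, 0.704, 0.0, -0.0]
wrist_force: [0.4, 0.5, -2.4]
gripper_width: 0.0151
time: 15.8
eef_pos: [0.5222, -0.3128, 0.2869]
eef_rot: [0.71, 0.704, 0.0, -0.0]
wrist_force: [1.3, -0.9, -2.7]
gripper_width: 0.0154
15.8 [ 0.52223127 -0.31281877  0.28685284] [ 7.10108406e-01  7.04092255e-01  3.69504623e-04 -1.05015646e-04] [ 1.31508375 -0.88737203 -2.66487011]
0.76 [325.6, 139.4, 343.2, 167.9] [ 0.51759497 -0.3112571   0.09480586] [ 4.95139666e-01 -4.87949999e-01 -1.85955117e-04] [ 0.63238954 -0.29231887  0.11810564]
```

View pics/s12c.png

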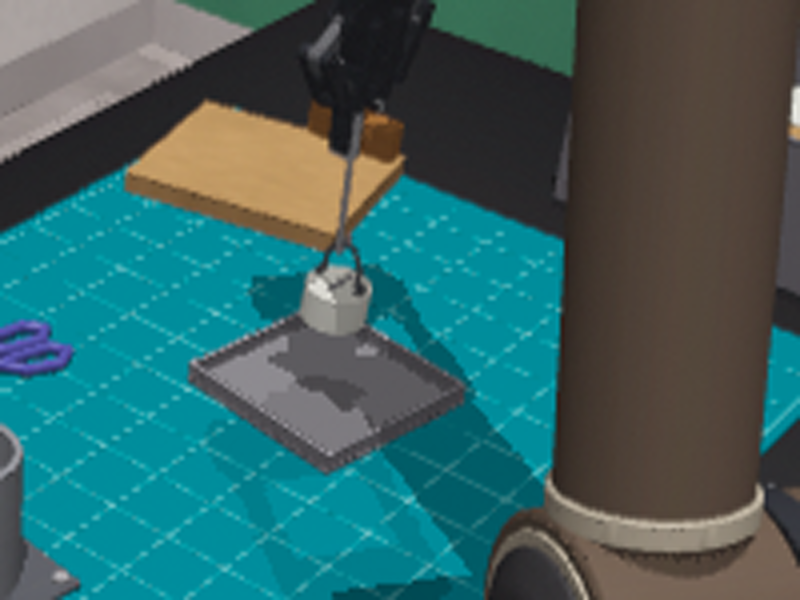

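```bash
python3 -c "
from h import *
p=grab('side','s13.png');im=cv2.imread('pics/s13.png');s=ctrl.sense();c=s['eef_pos'];P=proj(p,[c-[0,0,.057],c-[0,0,.157]]);print(P,s['wrist_force'],s['wrist_torque'])
b=cv2.resize(im[80:180,290:390],(600,600),interpolation=cv2.INTER_CUBIC)
for u,v in P: cv2.circle(b,(int((u-290)*6+3),int((v-80)*6+3)),4,(0,0,255),-1)
cv2.imwrite('pics/s13c.png',b)
p=grab('wrist','w13.png');w=cloud(p);np.save('w13.npy',w)"
```

```text
[[337.78963298 111.89078049]
 [333.60002861 142.60620877]] [-0.9644068  -0.33631302 -2.98966309] [ 0.02256345 -0.02221499 -0.00766495]
```

View pics/s13c.png

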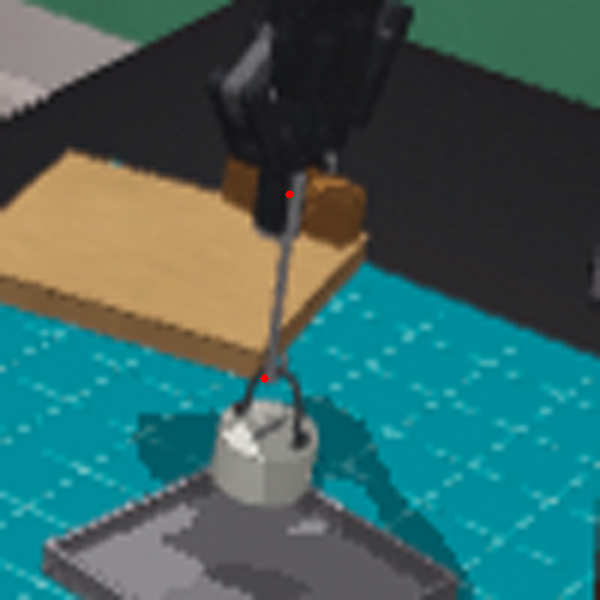

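View pics/w13.png

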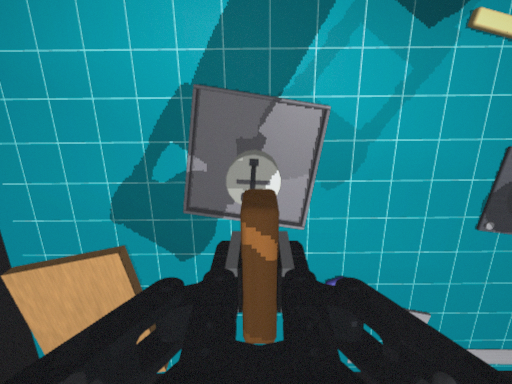

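```bash
python3 -m pendant '[{"x":0,"y":0,"z":-3,"ax":0,"ay":0,"az":0,"claw":0},{"x":0,"y":0,"z":-9,"ax":0,"ay":0,"az":0,"claw":0},{"x":0,"y":0,"z":-17,"ax":0,"ay":0,"az":0,"claw":0},{"x":0,"y":0,"z":-26,"ax":0,"ay":0,"az":0,"claw":0},{"x":0,"y":0,"z":-35,"ax":0,"ay":0,"az":0,"claw":0},{"x":0,"y":0,"z":-43,"ax":0,"ay":0,"az":0,"claw":0},{"x":0,"y":0,"z":-49,"ax":0,"ay":0,"az":0,"claw":0},{"x":0,"y":0,"z":-53,"ax":0,"ay":0,"az":0,"claw":0},{"x":0,"y":0,"z":-56,"ax":0,"ay":0,"az":0,"claw":0},{"x":0,"y":0,"z":-58,"ax":0,"ay":0,"az":0,"claw":0}]' 70
python3 -m pendant '[{"x":0,"y":0,"z":-1,"ax":0,"ay":0,"az":0,"claw":0},{"x":0,"y":0,"z":-2,"ax":0,"ay":0,"az":0,"claw":0},{"x":0,"y":0,"z":-3,"ax":0,"ay":0,"az":0,"claw":0},{"x":0,"y":0,"z":-4,"ax":0,"ay":0,"az":0,"claw":0},{"x":0,"y":0,"z":-5,"ax":0,"ay":0,"az":0,"claw":0},{"x":0,"y":0,"z":-6,"ax":0,"ay":0,"az":0,"claw":0},{"x":0,"y":0,"z":-7,"ax":0,"ay":0,"az":0,"claw":0},{"x":0,"y":0,"z":-8,"ax":0,"ay":0,"az":0,"claw":0},{"x":0,"y":0,"z":-9,"ax":0,"ay":0,"az":0,"claw":0},{"x":0,"y":0,"z":-10,"ax":0,"ay":0,"az":0,"claw":0}]' 70
python3 -c "
from h import *
s=ctrl.sense();print(s['time'],s['eef_pos'],s['eef_rot'],s['wrist_force'])
p=grab('side','s14.png');im=cv2.imread('pics/s14.png');cv2.imwrite('pics/s14c.png',cv2.resize(im[100:200,280:380],(600,600),interpolation=cv2.INTER_CUBIC))"
```

```text
time: 17.0
eef_pos: [0.5223, -0.3129, 0.2293]
eef_rot: [0.71, 0.704, 0.0, -0.0]
wrist_force: [-0.3, 0.2, -2.5]
gripper_width: 0.0148
time: 18.0
eef_pos: [0.5224, -0.313, 0.2196]
eef_rot: [0.71, 0.704, 0.0, -0.0]
wrist_force: [0.1, 0.7, -0.7]
gripper_width: 0.0154
18.0 [ 0.52238287 -0.31304109  0.21957822] [ 7.10138502e-01  7.04061931e-01  3.23038907e-04 -1.85921656e-05] [ 0.13883884  0.73394889 -0.74315367]
```

View pics/s14c.png

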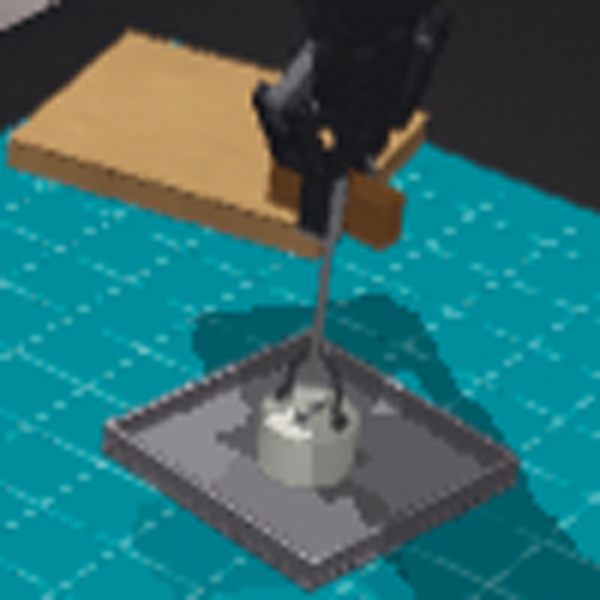

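```bash
python3 -m pendant '[{"x":0,"y":-2,"z":-2,"ax":0,"ay":0,"az":0,"claw":0},{"x":0,"y":-4,"z":-3,"ax":0,"ay":0,"az":0,"claw":0},{"x":0,"y":-6,"z":-4,"ax":0,"ay":0,"az":0,"claw":0},{"x":0,"y":-6,"z":-7,"ax":0,"ay":0,"az":0,"claw":0},{"x":0,"y":-6,"z":-10,"ax":0,"ay":0,"az":0,"claw":0},{"x":0,"y":-6,"z":-13,"ax":0,"ay":0,"az":0,"claw":0},{"x":0,"y":-6,"z":-16,"ax":0,"ay":0,"az":0,"claw":0},{"x":0,"y":-6,"z":-19,"ax":0,"ay":0,"az":0,"claw":0},{"x":0,"y":-6,"z":-19,"ax":0,"ay":0,"az":0,"claw":0}]' 70
python3 -c "
from h import *
s=ctrl.sense();print(s['time'],s['eef_pos'],s['eef_rot'],s['wrist_force'])
p=grab('side','s15.png');im=cv2.imread('pics/s15.png');cv2.imwrite('pics/s15c.png',cv2.resize(im[120:190,295:365],(600,600),interpolation=cv2.INTER_CUBIC))"
```

```text
time: 18.95
eef_pos: [0.5219, -0.3187, 0.1996]
eef_rot: [0.71, 0.704, 0.0, -0.001]
wrist_force: [-0.1, -0.9, -1.6]
gripper_width: 0.0148
18.95 [ 0.52189469 -0.31865121  0.19956112] [ 7.10110862e-01  7.04089295e-01  1.66657860e-04 -8.95079983e-04] [-0.14978674 -0.9128617  -1.64324919]
```

View pics/s15c.png

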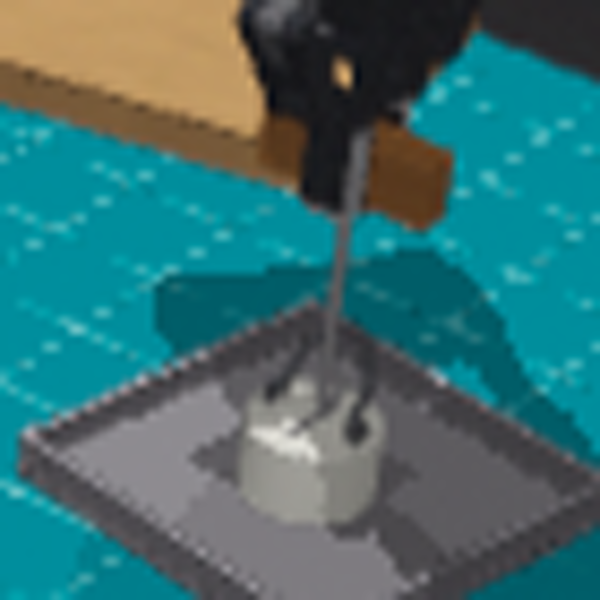

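```bash
python3 -m pendant '[{"x":0.5,"y":4,"z":0,"ax":0,"ay":0,"az":0,"claw":0},{"x":0.5,"y":8,"z":0,"ax":0,"ay":0,"az":0,"claw":0},{"x":0.5,"y":12,"z":0,"ax":0,"ay":0,"az":0,"claw":0},{"x":0.5,"y":16,"z":0,"ax":0,"ay":0,"az":0,"claw":0},{"x":0.5,"y":20,"z":0,"ax":0,"ay":0,"az":0,"claw":0},{"x":0.5,"y":24,"z":0,"ax":0,"ay":0,"az":0,"claw":0},{"x":0.5,"y":28,"z":0,"ax":0,"ay":0,"az":0,"claw":0},{"x":0.5,"y":30,"z":0,"ax":0,"ay":0,"az":0,"claw":0},{"x":0.5,"y":30,"z":0,"ax":0,"ay":0,"az":0,"claw":0}]' 70
python3 -c "
from h import *
s=ctrl.sense();print(s['time'],s['eef_pos'],s['eef_rot'],s['wrist_force'])
p=grab('side','s16.png');im=cv2.imread('pics/s16.png');cv2.imwrite('pics/s16c.png',cv2.resize(im[120:190,295:365],(600,600),interpolation=cv2.INTER_CUBIC))"
```

```text
time: 19.9
eef_pos: [0.5225, -0.2884, 0.1999]
eef_rot: [0.71, 0.704, 0.0, -0.001]
wrist_force: [-0.4, -0.5, -0.5]
gripper_width: 0.0152
19.9 [ 0.52254538 -0.28841318  0.1998689 ] [ 7.09984836e-01  7.04216593e-01  2.16646483e-04 -6.90033276e-04] [-0.37158306 -0.45811392 -0.5303644 ]
```

View pics/s16c.png

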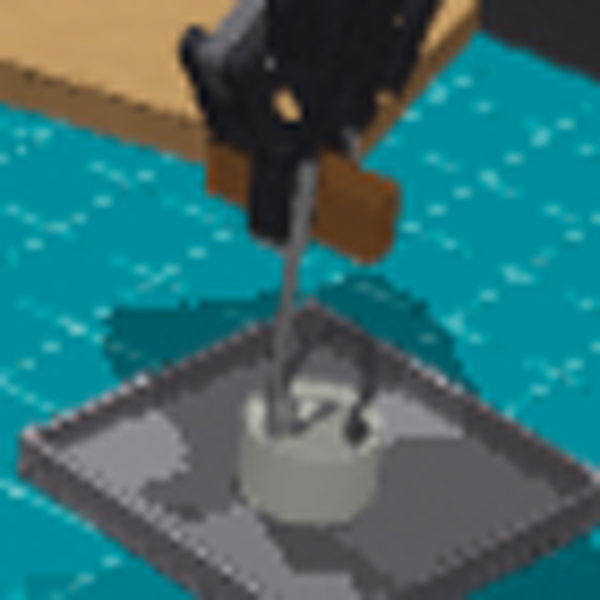

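```bash
python3 -m pendant '[{"x":0,"y":0,"z":8,"ax":0,"ay":0,"az":0,"claw":0},{"x":0,"y":0,"z":25,"ax":0,"ay":0,"az":0,"claw":0},{"x":0,"y":0,"z":50,"ax":0,"ay":0,"az":0,"claw":0},{"x":0,"y":0,"z":80,"ax":0,"ay":0,"az":0,"claw":0},{"x":0,"y":0,"z":105,"ax":0,"ay":0,"az":0,"claw":0},{"x":0,"y":0,"z":125,"ax":0,"ay":0,"az":0,"claw":0},{"x":1,"y":15,"z":135,"ax":0,"ay":0,"az":0,"claw":0},{"x":2,"y":40,"z":140,"ax":0,"ay":0,"az":-2,"claw":0},{"x":3,"y":75,"z":140,"ax":0,"ay":0,"az":-5,"claw":0},{"x":4,"y":115,"z":140,"ax":0,"ay":0,"az":-10,"claw":0}]' 70
python3 -c "
from h import *
s=ctrl.sense();print(s['time'],s['eef_pos'],s['eef_rot'],s['wrist_force'])
p=grab('side','s17.png');im=cv2.imread('pics/s17.png');cv2.imwrite('pics/s17c.png',cv2.resize(im[60:210,200:400],(800,600),interpolation=cv2.INTER_CUBIC))"
```

```text
time: 20.95
eef_pos: [0.5262, -0.1723, 0.3399]
eef_rot: [0.77, 0.638, 0.0, -0.001]
wrist_force: [0.8, -1.5, -1.2]
gripper_width: 0.0152
20.95 [ 0.5262361  -0.17226325  0.33987699] [ 7.70198042e-01  6.37804218e-01  4.06069599e-04 -7.68235746e-04] [ 0.79666477 -1.51674945 -1.1893793 ]
```

View pics/s17c.png

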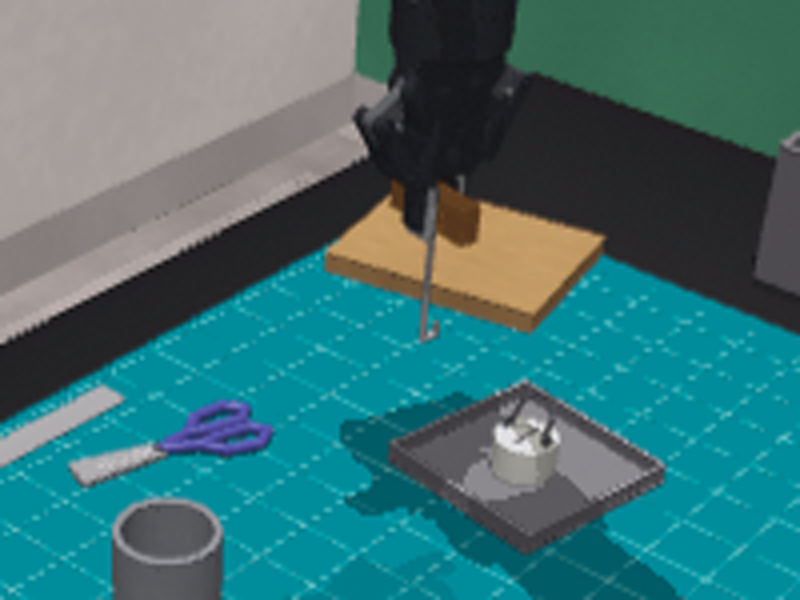

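```bash
python3 -m pendant '[{"x":2,"y":42,"z":0,"ax":0,"ay":0,"az":-5,"claw":0},{"x":4,"y":86,"z":0,"ax":0,"ay":0,"az":-11,"claw":0},{"x":6,"y":130,"z":0,"ax":0,"ay":0,"az":-17,"claw":0},{"x":8,"y":174,"z":0,"ax":0,"ay":0,"az":-23,"claw":0},{"x":10,"y":218,"z":0,"ax":0,"ay":0,"az":-29,"claw":0},{"x":12,"y":262,"z":0,"ax":0,"ay":0,"az":-35,"claw":0},{"x":14,"y":306,"z":0,"ax":0,"ay":0,"az":-41,"claw":0},{"x":16,"y":350,"z":0,"ax":0,"ay":0,"az":-47,"claw":0},{"x":17,"y":390,"z":0,"ax":0,"ay":0,"az":-52,"claw":0},{"x":18,"y":425,"z":0,"ax":0,"ay":0,"az":-56.5,"claw":0}]' 70
python3 -m pendant '[{"x":1,"y":25,"z":0,"ax":0,"ay":0,"az":0,"claw":0},{"x":1,"y":45,"z":0,"ax":0,"ay":0,"az":0,"claw":0},{"x":1,"y":60,"z":0,"ax":0,"ay":0,"az":0,"claw":0},{"x":1,"y":68,"z":-5,"ax":0,"ay":0,"az":0,"claw":0},{"x":1,"y":72,"z":-10,"ax":0,"ay":0,"az":0,"claw":0},{"x":1,"y":72,"z":-10,"ax":0,"ay":0,"az":0,"claw":0},{"x":1,"y":72,"z":-10,"ax":0,"ay":0,"az":0,"claw":0}]' 70
python3 -c "
from h import *
s=ctrl.sense();print(s['time'],s['eef_pos'],s['eef_rot'],s['wrist_force'])
p=grab('side','s18.png');im=cv2.imread('pics/s18.png');cv2.imwrite('pics/s18c.png',cv2.resize(im[150:300,90:240],(600,600),interpolation=cv2.INTER_CUBIC))"
```

```text
time: 22.0
eef_pos: [0.5426, 0.2617, 0.3389]
eef_rot: [0.98, 0.197, 0.003, -0.003]
wrist_force: [0.4, 0.3, -0.2]
gripper_width: 0.0151
time: 22.7
eef_pos: [0.5436, 0.3327, 0.3283]
eef_rot: [0.981, 0.196, 0.003, -0.002]
wrist_force: [0.7, -0.1, -0.5]
gripper_width: 0.0147
22.7 [0.54355122 0.33265235 0.32834059] [ 0.98057977  0.19608736  0.00264094 -0.00246583] [ 0.74941537 -0.12013542 -0.5316566 ]
```

View pics/s18c.png

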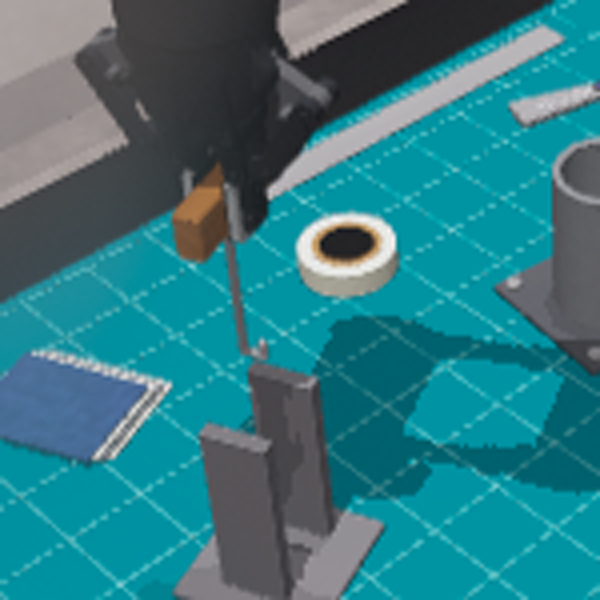

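```bash
python3 -m pendant '[{"x":2,"y":-6,"z":0,"ax":-0.3,"ay":0.2,"az":0.2,"claw":0},{"x":2,"y":-6,"z":-5,"ax":-0.3,"ay":0.2,"az":0.2,"claw":0},{"x":2,"y":-6,"z":-10,"ax":-0.3,"ay":0.2,"az":0.2,"claw":0},{"x":2,"y":-6,"z":-10,"ax":-0.3,"ay":0.2,"az":0.2,"claw":0},{"x":2,"y":-6,"z":-10,"ax":-0.3,"ay":0.2,"az":0.2,"claw":0}]' 70
python3 -c "
from h import *
s=ctrl.sense();print(s['time'],s['eef_pos'],s['eef_rot'],s['wrist_force'])"
```

```text
time: 23.25
eef_pos: [0.5455, 0.3266, 0.3183]
eef_rot: [0.98, 0.198, 0.0, -0.0]
wrist_force: [0.7, -0.7, -0.9]
gripper_width: 0.0153
23.25 [0.5455182  0.32658309 0.31826549] [ 9.80259074e-01  1.97716826e-01  3.40802499e-04 -2.96347323e-04] [ 0.71125242 -0.66097731 -0.91668307]
```

```bash
python3 -m pendant '[{"x":0,"y":0,"z":-6,"ax":0,"ay":0,"az":0,"claw":0},{"x":0,"y":0,"z":-16,"ax":0,"ay":0,"az":0,"claw":0},{"x":0,"y":0,"z":-30,"ax":0,"ay":0,"az":0,"claw":0},{"x":0,"y":0,"z":-45,"ax":0,"ay":0,"az":0,"claw":0},{"x":0,"y":0,"z":-60,"ax":0,"ay":0,"az":0,"claw":0},{"x":0,"y":0,"z":-75,"ax":0,"ay":0,"az":0,"claw":0},{"x":0,"y":0,"z":-90,"ax":0,"ay":0,"az":0,"claw":0},{"x":0,"y":0,"z":-102,"ax":0,"ay":0,"az":0,"claw":0},{"x":0,"y":0,"z":-110,"ax":0,"ay":0,"az":0,"claw":0},{"x":0,"y":0,"z":-112,"ax":0,"ay":0,"az":0,"claw":0}]' 70
python3 -c "
from h import *
s=ctrl.sense();print(s['time'],s['eef_pos'],s['eef_rot'],s['wrist_force'])
p=grab('side','s19.png');im=cv2.imread('pics/s19.png');cv2.imwrite('pics/s19c.png',cv2.resize(im[200:310,110:220],(600,600),interpolation=cv2.INTER_CUBIC))"
```

```text
time: 24.25
eef_pos: [0.545, 0.3263, 0.2047]
eef_rot: [0.98, 0.198, -0.001, 0.0]
wrist_force: [-0.6, -0.6, -1.7]
gripper_width: 0.0149
24.25 [0.54497651 0.32627983 0.20472333] [ 9.80268360e-01  1.97669894e-01 -7.44591563e-04  3.51809215e-06] [-0.64901161 -0.60772393 -1.71939664]
```

View pics/s19c.png

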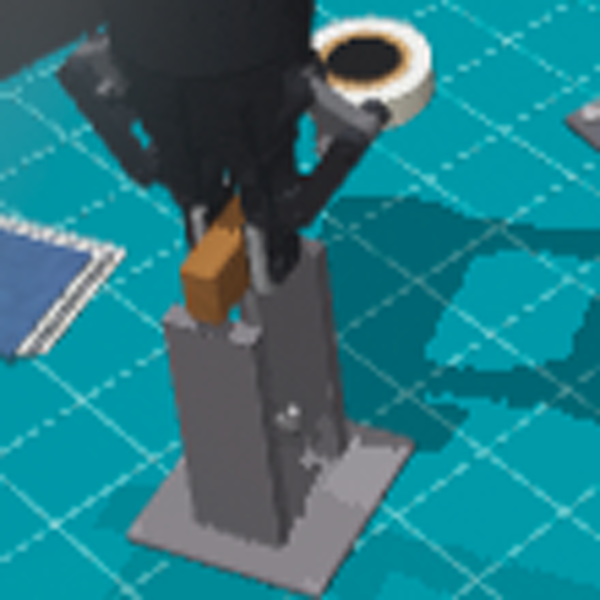

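Now 8 mm more, gently.

```bash
python3 -m pendant '[{"x":0.5,"y":0,"z":-2,"ax":0,"ay":0,"az":0,"claw":0},{"x":0.5,"y":0,"z":-4,"ax":0,"ay":0,"az":0,"claw":0},{"x":0.5,"y":0,"z":-6,"ax":0,"ay":0,"az":0,"claw":0},{"x":0.5,"y":0,"z":-7,"ax":0,"ay":0,"az":0,"claw":0},{"x":0.5,"y":0,"z":-8,"ax":0,"ay":0,"az":0,"claw":0},{"x":0.5,"y":0,"z":-8,"ax":0,"ay":0,"az":0,"claw":0},{"x":0.5,"y":0,"z":-8,"ax":0,"ay":0,"az":0,"claw":0}]' 70
python3 -c "
from h import *
s=ctrl.sense();print(s['time'],s['eef_pos'],s['eef_rot'],s['wrist_force'])"
```

```text
time: 25.0
eef_pos: [0.5458, 0.3264, 0.1973]
eef_rot: [0.98, 0.198, -0.0, -0.0]
wrist_force: [-0.3, -0.6, -0.5]
gripper_width: 0.0149
25.0 [0.54578601 0.32644508 0.19733844] [ 9.80261426e-01  1.97705494e-01 -2.27335008e-04 -1.48585923e-04] [-0.27457011 -0.61898142 -0.45537037]
```

```bash
python3 -m pendant '[{"x":0,"y":0,"z":-0.5,"ax":0,"ay":0,"az":0,"claw":0},{"x":0,"y":0,"z":-1,"ax":0,"ay":0,"az":0,"claw":0},{"x":0,"y":0,"z":-1,"ax":0,"ay":0,"az":0,"claw":0}]' 70
python3 -m pendant '[{"x":0,"y":0,"z":0,"ax":0,"ay":0,"az":0,"claw":0.25},{"x":0,"y":0,"z":0,"ax":0,"ay":0,"az":0,"claw":0.3},{"x":0,"y":0,"z":0,"ax":0,"ay":0,"az":0,"claw":0.4},{"x":0,"y":0,"z":0,"ax":0,"ay":0,"az":0,"claw":0.6},{"x":0,"y":0,"z":0,"ax":0,"ay":0,"az":0,"claw":0.8},{"x":0,"y":0,"z":0,"ax":0,"ay":0,"az":0,"claw":0.8},{"x":0,"y":0,"z":0,"ax":0,"ay":0,"az":0,"claw":0.8}]'
python3 -c "
from h import *
s=ctrl.sense();print(s['time'],s['eef_pos'],s['eef_rot'],s['wrist_force'])
p=grab('wrist','w20.png')"
```

```text
time: 25.3
eef_pos: [0.5459, 0.3265, 0.1968]
eef_rot: [0.98, 0.198, -0.0, -0.0]
wrist_force: [-0.7, -0.2, 1.8]
gripper_width: 0.0151
time: 26.0
eef_pos: [0.5459, 0.3265, 0.1968]
eef_rot: [0.98, 0.198, -0.0, -0.0]
wrist_force: [-0.9, 0.6, -0.6]
gripper_width: 0.0685
26.0 [0.54586704 0.32649423 0.19677892] [ 9.80268301e-01  1.97671470e-01 -1.41381465e-04 -1.68284007e-04] [-0.93970115  0.60654539 -0.63236945]
```

View pics/w20.png

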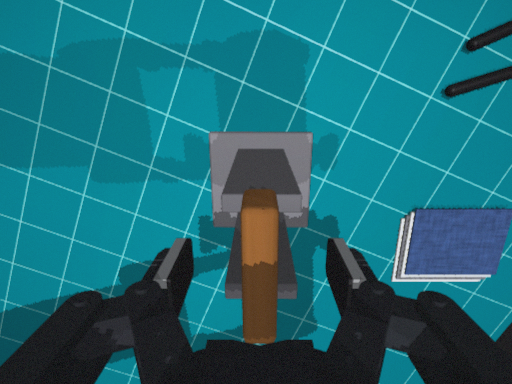

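Hook rests in the same place as before the pick, with the fingers clear on both sides. Retreating straight up.

```bash
python3 -m pendant '[{"x":0,"y":0,"z":10,"ax":0,"ay":0,"az":0,"claw":0.8},{"x":0,"y":0,"z":30,"ax":0,"ay":0,"az":0,"claw":0.8},{"x":0,"y":0,"z":60,"ax":0,"ay":0,"az":0,"claw":0.8},{"x":0,"y":0,"z":90,"ax":0,"ay":0,"az":0,"claw":0.8},{"x":0,"y":0,"z":120,"ax":0,"ay":0,"az":0,"claw":0.8},{"x":-15,"y":-25,"z":140,"ax":0,"ay":0,"az":0,"claw":0.8},{"x":-40,"y":-60,"z":150,"ax":0,"ay":0,"az":0,"claw":0.8},{"x":-70,"y":-95,"z":150,"ax":0,"ay":0,"az":0,"claw":0.8},{"x":-80,"y":-110,"z":150,"ax":0,"ay":0,"az":0,"claw":0.8},{"x":-80,"y":-110,"z":150,"ax":0,"ay":0,"az":0,"claw":0.8}]'
python3 - <<'E'
from h import *
s=ctrl.sense();print(s['time'],s['eef_pos'],s['wrist_force'])
p=grab('side','s21.png');w=cloud(p)
for k in ['hook','rack','cartridge','tray','tape','scissors','knife']:
    for o in ctrl.outline_of(p,k)[:1]:
        q=w[o['region']];print(k,round(o['conf'],2),np.array(o['bbox']).round(),np.nanmedian(q,0).round(3),np.nanpercentile(q,2,0).round(3),np.nanpercentile(q,98,0).round(3))
t=grab('top','t21.png');w=cloud(t)
for k in ['hook','cartridge','tray','tape','scissors','knife']:
    for o in ctrl.outline_of(t,k)[:1]:
        q=w[o['region']];print('top',k,round(o['conf'],2),np.array(o['bbox']).round(),np.nanmedian(q,0).round(3),np.nanpercentile(q,2,0).round(3),np.nanpercentile(q,98,0).round(3))
im=cv2.imread('pics/s21.png');cv2.imwrite('pics/s21c.png',np.hstack([cv2.resize(im[225:305,125:205],(400,400),interpolation=cv2.INTER_CUBIC),cv2.resize(im[130:210,290:370],(400,400),interpolation=cv2.INTER_CUBIC)]))
E
```

```text
time: 27.05
eef_pos: [0.4645, 0.2149, 0.3478]
eef_rot: [0.98, 0.197, 0.0, -0.0]
wrist_force: [0.7, -0.1, 0.2]
gripper_width: 0.0683
27.05 [0.46450201 0.2148664  0.34781564] [ 0.6571044  -0.05642923  0.2414026 ]
rack 0.74 [135. 244. 185. 308.] [0.535 0.343 0.034] [0.496 0.283 0.003] [0.572 0.376 0.125]
cartridge 0.48 [321. 164. 341. 183.] [ 0.515 -0.309  0.031] [ 0.497 -0.373  0.004] [ 0.556 -0.292  0.047]
tray 0.97 [298. 160. 368. 200.] [ 0.508 -0.312  0.007] [ 0.438 -0.396  0.001] [ 0.602 -0.237  0.022]
tape 0.95 [162. 205. 190. 226.] [0.712 0.132 0.019] [0.686 0.097 0.001] [0.75  0.159 0.024]
scissors 0.74 [218. 158. 271. 179.] [ 0.722 -0.192  0.008] [ 0.685 -0.23  -0.001] [ 0.764 -0.074  0.014]
knife 0.71 [277. 230. 330. 258.] [ 0.384 -0.018  0.013] [ 0.365 -0.086  0.003] [0.406 0.058 0.017]
top cartridge 0.73 [374. 212. 399. 233.] [ 0.523 -0.314  0.036] [ 0.501 -0.337  0.013] [ 0.545 -0.292  0.068]
top tray 0.9 [349. 191. 418. 261.] [ 0.518 -0.319  0.007] [ 0.446 -0.394  0.002] [ 0.599 -0.241  0.022]
top tape 0.96 [199. 123. 226. 158.] [0.721 0.126 0.022] [0.691 0.094 0.001] [0.756 0.159 0.026]
top scissors 0.58 [287. 126. 350. 157.] [ 0.738 -0.175  0.01 ] [ 0.691 -0.226  0.001] [ 0.768 -0.075  0.016]
top knife 0.56 [230. 264. 290. 286.] [ 0.39  -0.018  0.015] [ 0.37  -0.086  0.008] [0.41  0.056 0.02 ]
```

View pics/s21c.png

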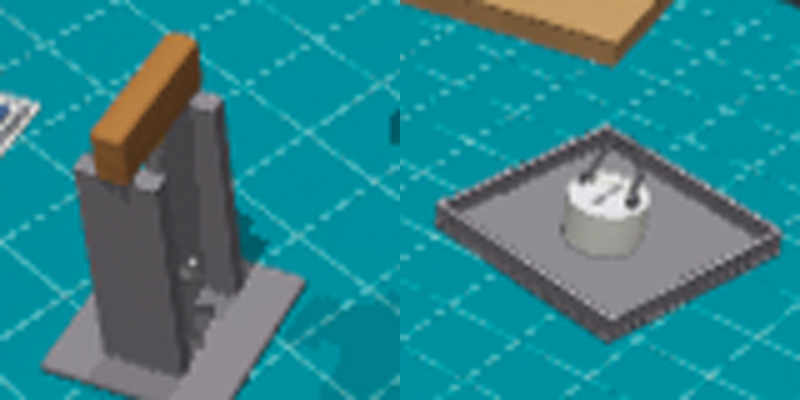

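View pics/s21.png

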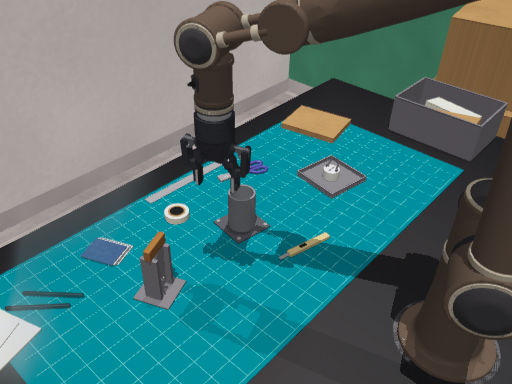

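```bash
python3 -c "
from station import ctrl
print(ctrl.job_done(), ctrl.sense()['time'])"
```

```text
the job is handed in; nothing more can be done
the job is handed in; nothing more can be done
```

I drew the cartridge out of the post by its bail with the hook alone. It was set down in the tray and unhooked, and the hook was hung back on its rack. The job was handed in at about 27 s, with the arm clear of everything.

**Cartridge:** the last side and top pictures show it standing upright near the middle of the tray, at about (0.523, -0.318). Its bail is leaning freely to one side.

**Hook:** the pictures show it hanging on both rack plates in the same place as before.

**Tape, scissors and knife:** they are where they were at the start, to within measurement noise. The scissors' side-camera median moved by up to about 16 mm, but their extent and the top view did not.

**Check that failed:** the network did not find the hook in either last picture, so its hanging was judged by eye, both from the side picture and from the wrist picture just before I let go.

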